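# Load a row of carriage blocks against a sprung stop and shut the gate

### The arm

A 6-joint arm with a two-finger parallel gripper is mounted at the origin on the work surface. World frame = base frame: x ahead of the robot, y to its left, z up, the work surface at z = 0. Lengths are in m, angles in degrees, forces in N, time in s.
With the tool pointing down it reaches from about 0.25 to 0.725 m from the base axis. Payload 9.7 kg.
Tool frame: the origin (TCP) lies at the very end of the fingers, on their centre line; the grasp point (between the pads) lies tcp_to_grasp behind it (tcp_to_grasp is the distance from the TCP to the grasp point, in m); z points along the fingers, y is the direction in which the jaws open and shut (so a half turn about z gives the same grasp; the last joint's range is limited). The gripper opens to 85 mm and grips with 20 to 120 N. Pads are 22 mm wide; open, the fingers measure 114 mm over their backs; the gripper's body (76 mm by 85 mm) begins 54 mm behind the grasp point. The pads swing forward as they close: fully open they stand 13 mm farther back than shut.
Start: joints at [-68.755, 4.979, 10.078, 95.1, 0, 90], TCP at [0.199, -0.513, 0.231] pointing down, gripper open.
Joint ranges: [-179.16, 179.16], [-48.56, 103.87], [-65.8, 70.77], [-126.05, 130.52], [-82.76, 87.17], [-180, 180]. Speed limits (degrees/s): [127.2, 127.2, 147.25, 180, 180, 180].

### API

Orientations are given as [roll, pitch, yaw] about the fixed x, y, z axes, in that order (R = Rz(yaw) Ry(pitch) Rx(roll)).
In Python, from workcell import * gives the robot as it stands. The module is installed in compiled form; this text tells all that it offers.
- The arm moves only by the shell command python3 -m pendant 'ROWS' [FORCE]. ROWS is JSON, a list of rows, each a list of 3 entries, a list of its own where there are three numbers: the opening in per cent of the stroke, from 0 (shut) to 100 (fully open), then the shift along the world's x, y, z in mm, then the turn, a rotation vector about the world's x, y, z in degrees. A call has 1 to 20 rows; each row is the pose to reach, as a shift and turn from the pose measured when the call began; what a row does not reach only later rows make up. A row lasts 1/8 s, in which the tool goes at most 62.5 mm and 10.7 degrees, less where a joint would pass 70% of its speed; a pose out of reach is approached as far as the arm can. A call with a gripper value outside its range is refused whole. The fingers move at their own pace and stop on an object; FORCE is the grip in N (left out, the last holds). Time passes only in rows, so rows that repeat a pose let the fingers close. It gives the time, the measured TCP pose, the force and the opening at its end, in the units of the state.
- get_obs(): the state, without advancing time (a new reading comes with each control period).
- camera(name): name is "scene" or "top" or "wrist"; returns a dict with "img" (420x560x3 uint8, red, green, blue), "fx", "fy", "cx", "cy" (pixels), "k1" (the pictures are not rectified: a ray, as slopes to the right and down, at radius r is drawn at 1 + k1 r^2 times it, then the intrinsics apply), "cam_to_world" (4x4, takes a point from camera to world coordinates); the wrist camera has in their place "T_tool_cam" (4x4, takes a point from camera to tool coordinates, whose origin is the TCP and whose axes are the flange's). Camera axes: x right, y down, z forward; pixel columns grow to the right and rows downward; lengths in m; the calibration is good to about 2 mm. A picture is of the moment at which its call begins: read the wrist's pose just before it. There is no depth.
- job_done(): hands the job in, once; it reports no verdict.
Trained networks look in a picture, given as the dict that the camera call returned (one of the last four; its "shot" number tells which), for a name from the list of things; names that differ only in an ending like _2 or _b are one class to them, and where a whole thing is asked for, a point or a joint stands for the part that bears it (a point fixed in the world has none). Each returns a list of dicts, best first, with "confidence" (0 to 1); they miss things now and then, are a little off and sometimes report something else, mostly with a low value. They report only what shows in the picture. A call takes as long as a camera call. They do not tell look-alikes from the thing itself.
- regions_of(picture, label): "region" (420x560 bool, what is visible of it).
- pinpoint(picture, label): "position" ([x, y, z] in m, in world coordinates, good to about 4 mm: a listed point, or the origin of a listed thing).
The state is a dict: "time": time; "q": joint angles; "qd": joint speeds; "joint_efforts": joint torques, N m; "ee_pos": TCP position; "tcp_rot": TCP orientation; "wrist_force": force on the tool from outside, world axes, zero at the start; "torque": the same for the moment, N m; "opening": finger opening in m.
Only numpy, scipy, OpenCV 4.12 (cv2) and the standard library are available. Lean on these libraries where they do the work, as an engineer would, in place of code of your own. Each camera call takes 0.05 s, during which the arm holds its last target. There are 200 camera calls.

### The job

Push the four carriage blocks as one straight, closed-up row along the plate into the channel, touching only the rear block and never lifting any, until the row presses on the spring stop with about 10 N; hold it there for a second and never press the stop with more than 20 N. Ease off, then swing the gate shut across the mouth behind the row, and leave the things lying around alone.

Things in the scene. Friction and masses are not known exactly. Their poses are not given: they have to be found in the camera images.
- fixture: fixed loading fixture: dark, slippery steel plate 470 x 200 x 10 mm flat on the bench, carrying blocks, channel, stop and gate. Its x axis is the channel's centre line and points INTO the channel (push direction), z up. Origin: on the bench top at the channel's mouth; the plate runs from 250 mm before the mouth to 220 mm past it.
- mouth (a point): on the centre line at the channel's mouth, on top of the plate (10 mm above the bench); axes as the fixture's. The channel lies between two aluminium rails 215 mm long, 14 mm thick, tops 18 mm above the plate; 40 mm wide inside, open on top. A flared lead-in, as high as the rails, reaches 28 mm before the mouth and opens to about 77 mm inside, 90 mm outside.
- end_plate (a point): foot of the fixed end plate, 210 mm past the mouth. Before it, on a carriage clamped at a different place each time, is a sprung rubber stop pad (34 mm wide, 38 mm high): its free face is 113 to 158 mm past the mouth, NOT measured. It gives at 3.6 N, then 2.4 N more per mm, bottoms at 11 mm; eased off, it springs out and brings the row back those few mm.
- gate (a joint): angle of the swing gate, rad: 0 = shut, lying straight across the fixture, 30 mm before the mouth; it grows as the gate swings out, first back against the push direction, then to the fixture's +y side (2.9 = fully out). It stays where left; about 1 N at the peg moves it. Steel bar 88 mm long, 10 wide, 8 thick, underside 20 mm above the plate: it passes over rails and lead-in.
- gate_pivot (a point): the gate's upright pivot axis, at fixture x = -30 mm, y = +58 mm, 30 mm above the bench (top of its 20 mm post).
- gate_peg (a point): centre of the gate's upright black handle peg, 14 mm in diameter and 46 mm tall (from 38 to 84 mm above the bench), 70 mm from the gate's pivot axis; this point is 65 mm above the bench.
- block_1: an aluminium carriage block, 28 mm long (along its own x), 36 mm wide (y), 40 mm high, about 0.2 kg; three small round marks on top. Origin: centre of its underside; x points along the row, towards the channel. This is the rear one: farthest from the mouth, the one to push on.
- block_2: an aluminium carriage block, 28 mm long (along its own x), 36 mm wide (y), 40 mm high, about 0.2 kg; three small round marks on top. Origin: centre of its underside; x points along the row, towards the channel. This is the second from the rear.
- block_3: an aluminium carriage block, 28 mm long (along its own x), 36 mm wide (y), 40 mm high, about 0.2 kg; three small round marks on top. Origin: centre of its underside; x points along the row, towards the channel. This is the third from the rear.
- block_4: an aluminium carriage block, 28 mm long (along its own x), 36 mm wide (y), 40 mm high, about 0.2 kg; three small round marks on top. Origin: centre of its underside; x points along the row, towards the channel. This is the leading one, nearest the channel's mouth.
- mug: bystander, to be left alone: white mug, 80 mm across, 95 mm high. Origin: under its middle.
- pot: bystander, to be left alone: blue open plastic pot, 70 mm across, 60 mm high. Origin: under its middle.
- spare: bystander, to be left alone: spare lower aluminium block 50 x 36 x 30 mm, on the plate beside the row. Origin: under its middle.
- bush: bystander, to be left alone: flanged brass bush, 32 mm across, 24 mm high, on the plate beside the channel. Origin: under its middle.
- driver: bystander, to be left alone: screwdriver lying on the bench. Origin: under its shaft and handle.
- muffs: bystander, to be left alone: ear defenders, black cups 80 mm across, lying on the bench. Origin: under its middle.
- tray: bystander, to be left alone: red open tray 120 x 180 x 30 mm. Origin: under its middle.
Mind the look-alikes: they are no part of the job. What is shaped like the block_4 but green is not meant. What is shaped like the block_1 but blue is not meant.

How it is judged:
By the outcome, as a careful person would: the job done as asked, in the order asked, and still so for the second after the job is handed in, with the robot touching nothing.
It also fails if it takes over 64 s, if anything falls off the work surface, if the arm or the gripper's body presses on something with over 40 N, if the wrist force passes 120 N, or if a joint passes its speed limit or range.

## Working session

There is one attempt and no reset: what is moved stays moved. The work goes in short steps, Python scripts to look and compute and a shell command to move; the robot and the scene stay as the last step left them, time stands still between calls to the robot, and variables do not carry over. Pictures are saved under pics/ and viewed, about 8 in all and at most 12, crops included, and the job is handed in when it is done.

```bash
mkdir -p pics; python3 - <<'E'
from workcell import *
import cv2,numpy as np
o=get_obs();print({k:np.round(v,3).tolist() for k,v in o.items()})
for n in ("top","scene"):
    c=camera(n);cv2.imwrite(f"pics/{n}1.png",cv2.resize(c["img"][:,:,::-1],(800,600),interpolation=cv2.INTER_CUBIC))
    print(n,c["fx"],c["k1"],np.round(c["cam_to_world"],3).tolist())
    for l in ("mouth","end_plate","gate_pivot","gate_peg","block_1","spare","bush","mug","pot","tray","muffs","driver"):
        print(l,[(np.round(d["position"],3).tolist(),round(d["confidence"],2)) for d in pinpoint(c,l)])
E
```

```text
{'time': 0.0, 'q': [-68.756, 5.01, 10.034, 95.1, 0.0, 90.0], 'qd': [-0.071, -0.081, 0.033, 0.058, -0.054, 0.003], 'joint_efforts': [-0.0, -52.039, 46.48, 0.016, -0.0, 0.0], 'ee_pos': [0.199, -0.512, 0.231], 'tcp_rot': [-179.924, -0.0, 21.244], 'wrist_force': [0.273, -1.149, 0.59], 'torque': [-0.058, 0.054, -0.015], 'opening': 0.085}
top 461.3589961647421 -0.038406134901647626 [[-0.014, -0.992, 0.124, 0.361], [-1.0, 0.016, 0.02, -0.008], [-0.021, -0.124, -0.992, 1.534], [0.0, 0.0, 0.0, 1.0]]
mouth [([0.544, 0.038, 0.01], 0.86)]
end_plate [([0.522, 0.249, 0.012], 0.87), ([0.558, -0.137, 0.007], 0.46)]
gate_pivot []
gate_peg [([0.429, -0.045, 0.065], 0.66), ([0.554, -0.062, 0.011], 0.58), ([0.63, -0.028, 0.011], 0.32), ([0.291, -0.39, 0.003], 0.19)]
block_1 [([0.366, 0.01, -0.001], 0.61), ([0.557, -0.136, 0.006], 0.53), ([0.52, 0.25, 0.014], 0.52), ([0.564, -0.278, -0.002], 0.5), ([0.553, -0.102, 0.009], 0.48), ([0.546, -0.03, 0.009], 0.46), ([0.55, -0.062, 0.009], 0.4)]
spare [([0.631, -0.03, 0.012], 0.66)]
bush [([0.539, 0.042, -0.004], 0.6), ([0.468, 0.087, 0.009], 0.46)]
mug [([0.58
[... 445 characters left out ...]
, 0.032], 0.74)]
gate_peg [([0.435, -0.039, 0.062], 0.72)]
block_1 [([0.55, -0.064, 0.008], 0.82), ([0.557, -0.139, 0.008], 0.81), ([0.362, 0.012, -0.002], 0.74), ([0.564, -0.272, 0.002], 0.7), ([0.552, -0.03, 0.006], 0.66), ([0.556, -0.106, 0.01], 0.53)]
spare [([0.629, -0.027, 0.011], 0.7), ([0.466, 0.086, 0.009], 0.54), ([0.355, 0.346, 0.0], 0.26)]
bush [([0.466, 0.084, 0.009], 0.67)]
mug [([0.581, -0.405, -0.001], 0.75)]
pot [([0.354, 0.344, 0.0], 0.68)]
tray [([0.295, -0.384, -0.0], 0.73), ([0.783, 0.045, 0.0], 0.3)]
muffs [([0.572, 0.455, -0.007], 0.57), ([0.463, 0.085, 0.012], 0.54), ([0.581, -0.402, -0.003], 0.24)]
driver [([0.782, 0.046, -0.001], 0.83), ([0.573, 0.455, -0.0], 0.49)]
```

View pics/top1.png

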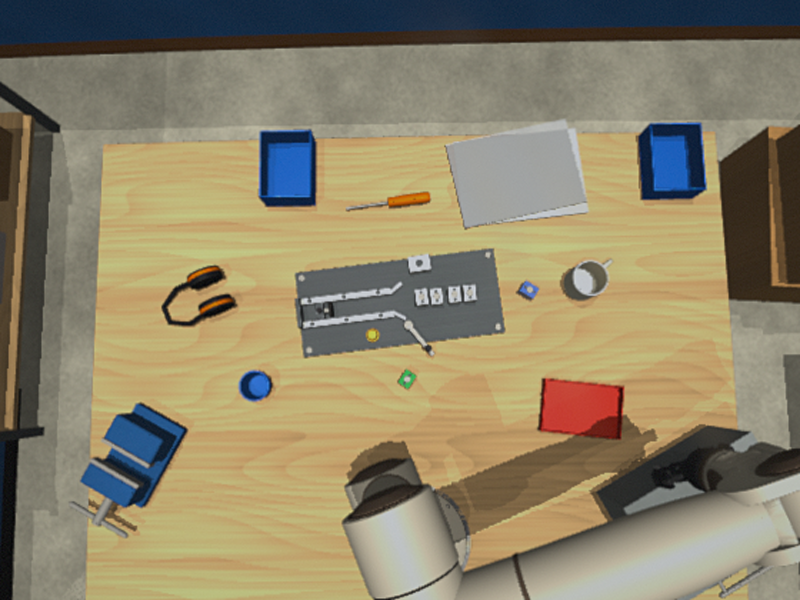

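View pics/scene1.png

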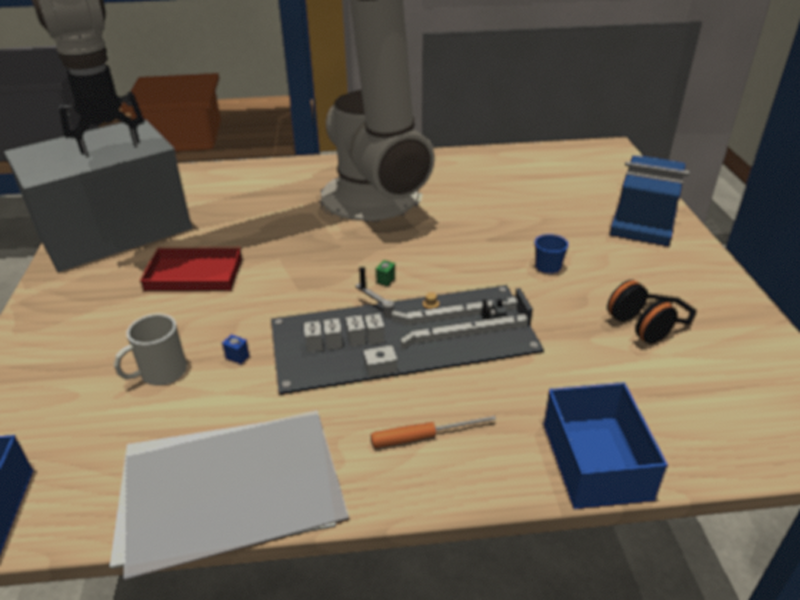

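The channel runs towards world +y, with its axis at about 96° yaw. The row is to the right at about (0.55, -0.03 to -0.138). The green and blue look-alikes and the spare are off to the side, and the gate is swung out at about 2.6 rad. Next I move above for a close look.

```bash
python3 -m pendant '[[0,[60,75,80],[0,0,14]],[0,[120,145,100],[0,0,28]],[0,[180,210,100],[0,0,40]],[0,[240,280,100],[0,0,52]],[0,[300,350,100],[0,0,64]],[0,[345,420,100],[0,0,75]],[0,[345,450,100],[0,0,75]],[0,[345,450,100],[0,0,75]],[0,[345,450,100],[0,0,75]],[0,[345,450,100],[0,0,75]],[0,[345,450,100],[0,0,75]],[0,[345,450,100],[0,0,75]]]'
cat > h.py <<'E'
from workcell import *
import cv2,numpy as np
from scipy.spatial.transform import Rotation as R
def wshot():
    o=get_obs();c=camera("wrist")
    T=np.eye(4);T[:3,:3]=R.from_euler('xyz',o["tcp_rot"],degrees=True).as_matrix();T[:3,3]=o["ee_pos"]
    c["M"]=T@c["T_tool_cam"];return o,c
def px2w(c,uv,z):
    M=c.get("M",c.get("cam_to_world"))
    K=np.array([[c["fx"],0,c["cx"]],[0,c["fy"],c["cy"]],[0,0,1]])
    n=cv2.undistortPoints(np.array(uv,float).reshape(-1,1,2),K,np.array([c["k1"],0,0,0,0]))[:,0]
    d=np.c_[n,np.ones(len(n))]@M[:3,:3].T;o=M[:3,3]
    return (o+d*((z-o[2])/d[:,2])[:,None])[:,:2]
E
python3 - <<'E'
from h import *
o,c=wshot();cv2.imwrite("pics/w1.png",c["img"][:,:,::-1]);np.savez("w1.npz",**{k:c[k] for k in c})
print(o["ee_pos"],o["tcp_rot"],o["q"],np.round(c["T_tool_cam"],3).tolist(),c["fx"],c["M"][:3,3])
for l in ("mouth","end_plate","gate_pivot","gate_peg","block_1","spare"):
    print(l,[(np.round(d["position"],4).tolist(),round(d["confidence"],2)) for d in pinpoint(c,l)])
E
```

```text
time: 2.8
ee_pos: [0.544, -0.0631, 0.3313]
tcp_rot: [-180.0, 0.0, 96.2]
wrist_force: [-0.0, 0.4, 0.4]
opening: -0.0002
[ 0.54404672 -0.06305166  0.33126671] [-1.79985854e+02  1.16055806e-02  9.62423741e+01] [-6.60321072e+00  8.45200214e+00  2.53133291e+01  1.06872539e+02
 -1.44602346e-02  7.71544180e+01] [[-0.001, -0.965, -0.262, 0.067], [1.0, -0.001, 0.0, 0.0], [-0.0, -0.262, 0.965, -0.143], [0.0, 0.0, 0.0, 1.0]] 334.08699229029395 [0.53728989 0.00318422 0.47448572]
mouth [([0.5399, 0.0392, 0.0059], 0.87)]
end_plate []
gate_pivot [([0.4856, 0.002, 0.0324], 0.76)]
gate_peg [([0.4356, -0.0391, 0.0647], 0.78)]
block_1 [([0.554, -0.1044, 0.008], 0.94), ([0.364, 0.0059, 0.0006], 0.84), ([0.5492, -0.0615, 0.0087], 0.82), ([0.5543, -0.1402, 0.0124], 0.75), ([0.5482, -0.0301, 0.0101], 0.66)]
spare [([0.5528, -0.1052, 0.0083], 0.63), ([0.4366, -0.0431, 0.0616], 0.56)]
```

View pics/w1.png

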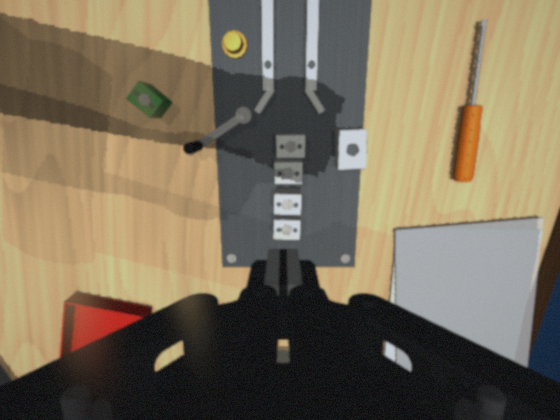

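The wrist view shows the row at (290,147), (289,173), (288,204) and (287,230). The rails end at about y=90 and the plate's rear edge is at y=267. I'll rectify this into the fixture frame.

```bash
cat >> h.py <<'E'
def rect(c,org,yaw,z,xr,yr,s):
    """top view: image right = fixture x, up = fixture y, s px/mm"""
    M=c.get("M",c.get("cam_to_world"))
    X,Y=np.meshgrid(np.arange(xr[0],xr[1],1/s)/1e3,np.arange(yr[1],yr[0],-1/s)/1e3)
    cy,sy=np.cos(np.radians(yaw)),np.sin(np.radians(yaw))
    P=np.stack([org[0]+cy*X-sy*Y,org[1]+sy*X+cy*Y,np.full(X.shape,z)],-1).reshape(-1,3)
    K=np.array([[c["fx"],0,c["cx"]],[0,c["fy"],c["cy"]],[0,0,1]]);W=np.linalg.inv(M)
    uv,_=cv2.projectPoints(P,cv2.Rodrigues(W[:3,:3])[0],W[:3,3],K,np.array([c["k1"],0,0,0,0],float))
    uv=uv.reshape(X.shape+(2,)).astype(np.float32)
    return cv2.remap(c["img"],uv[...,0],uv[...,1],cv2.INTER_CUBIC)
E
python3 - <<'E'
from h import *
d=np.load("w1.npz",allow_pickle=True);c={k:d[k] for k in d};
for k in("fx","fy","cx","cy","k1"):c[k]=float(c[k])
org=(0.542,0.038);yaw=95.9
# plate edges at z=.01
r=cv2.cvtColor(rect(c,org,yaw,.010,(-260,60),(-115,115),2),cv2.COLOR_RGB2GRAY).astype(float)
g=np.abs(cv2.Sobel(cv2.GaussianBlur(r,(5,5),0),cv2.CV_64F,0,1))
for nm,lo,hi in(("+y",85,112),("-y",-112,-85)):
    xs=[];ys=[]
    for X in range(-235,50,5):
        j=int((X+260)*2);a,b=int((115-hi)*2),int((115-lo)*2);i=a+np.argmax(g[a:b,j]);xs.append(X);ys.append(115-i/2)
    xs=np.array(xs);ys=np.array(ys);p=np.polyfit(xs,ys,1)
    for _ in range(5):
        k=abs(ys-np.polyval(p,xs))<2;p=np.polyfit(xs[k],ys[k],1)
    print(nm,p,k.sum())
gx=np.abs(cv2.Sobel(cv2.GaussianBlur(r,(5,5),0),cv2.CV_64F,1,0))
print("rear edge",[-260+np.argmax(gx[int((115-Y)*2),:60])/2 for Y in(-80,-60,-40,40,60,80)])
# blocks' tops at z=.05
im=rect(c,org,yaw,.050,(-205,25),(-60,60),3.4)
cv2.imwrite("pics/r1.png",im[:,:,::-1]);print(im.shape)
E
```

```text
+y [4.57557842e-03 1.00018922e+02] 54
-y [ 3.90857494e-03 -9.94078465e+01] 47
rear edge [np.float64(-248.5), np.float64(-249.0), np.float64(-244.5), np.float64(-237.5), np.float64(-250.0), np.float64(-249.5)]
(408, 782, 3)
```

View pics/r1.png

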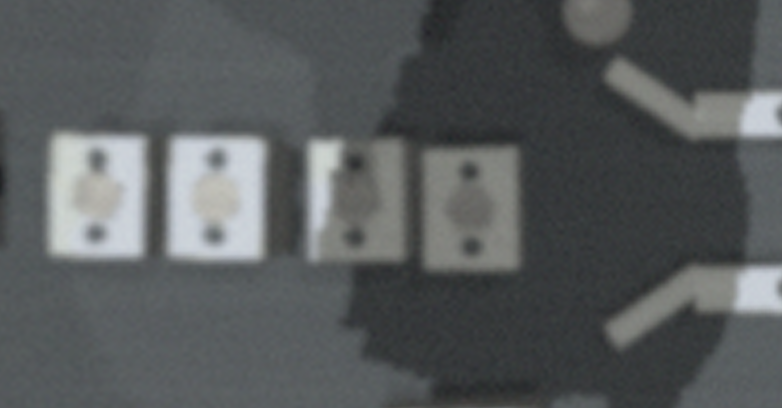

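The fixture yaw is about 96.15° and its origin about (0.5416, 0.0387). The row is nearly straight: block 1 is centred at x=-176 and y≈+2.5 mm, block 4 at y≈-1. I'll come down behind block 1 with the fingertips just above rail height.

```bash
python3 -m pendant '[[12,[12,-60,-40],[0,0,0]],[12,[21,-117,-80],[0,0,0]],[12,[21,-117,-140],[0,0,0]],[12,[21,-117,-200],[0,0,0]],[12,[21,-117,-250],[0,0,0]],[12,[21,-117,-285],[0,0,0]],[12,[21,-117,-302],[0,0,0]],[12,[21,-117,-302],[0,0,0]],[12,[21,-117,-302],[0,0,0]],[12,[21,-117,-302],[0,0,0]]]'
python3 - <<'E'
from h import *
o,c=wshot();cv2.imwrite("pics/w2.png",c["img"][:,:,::-1])
print(o["ee_pos"],o["tcp_rot"],o["wrist_force"],o["opening"])
E
```

```text
time: 4.4
ee_pos: [0.566, -0.1805, 0.0312]
tcp_rot: [179.8, 0.1, 96.2]
wrist_force: [0.8, 0.4, 0.8]
opening: 0.0105
[ 0.56601575 -0.18048029  0.03124241] [1.79844796e+02 6.48957975e-02 9.61896873e+01] [0.80791743 0.3552785  0.75691167] 0.010453320424769678
```

View pics/w2.png

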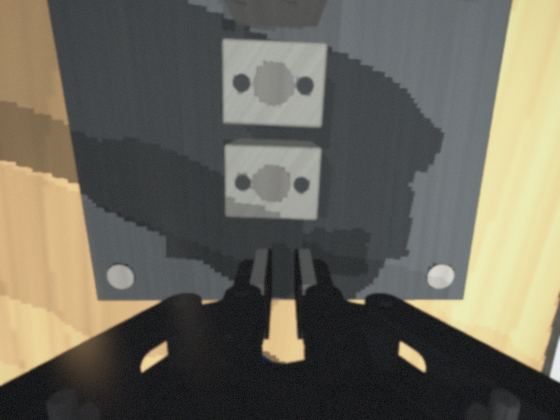

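```bash
python3 -m pendant '[[12,[-2,5,-1],[0,0,0]],[12,[-2.6,10,-1],[0,0,0]],[12,[-3.1,15,-1],[0,0,0]],[12,[-3.7,20,-1],[0,0,0]],[12,[-4.2,25,-1],[0,0,0]],[12,[-4.7,30,-1],[0,0,0]],[12,[-5.3,35,-1],[0,0,0]],[12,[-5.8,40,-1],[0,0,0]],[12,[-6.3,45,-1],[0,0,0]],[12,[-6.9,50,-1],[0,0,0]],[12,[-7.4,55,-1],[0,0,0]],[12,[-8,60,-1],[0,0,0]],[12,[-8.5,65,-1],[0,0,0]],[12,[-9,70,-1],[0,0,0]],[12,[-9.6,75,-1],[0,0,0]],[12,[-10.1,80,-1],[0,0,0]],[12,[-10.7,85,-1],[0,0,0]],[12,[-11.2,90,-1],[0,0,0]],[12,[-11.7,95,-1],[0,0,0]],[12,[-12,98,-1],[0,0,0]]]'
python3 - <<'E'
from h import *
o,c=wshot();cv2.imwrite("pics/w3.png",c["img"][:,:,::-1])
p=np.array(o["ee_pos"])[:2]-[.5416,.0387];print(o["ee_pos"],o["wrist_force"],"fix",p@[-.1071,.9942],p@[-.9942,-.1071])
E
```

```text
time: 6.95
ee_pos: [0.5538, -0.0821, 0.0299]
tcp_rot: [179.9, 0.1, 96.2]
wrist_force: [-0.1, -2.0, 0.1]
opening: 0.0101
[ 0.55380282 -0.08205166  0.02992374] [-0.11561819 -2.02442115  0.14595482] fix -0.12135821818482542 0.0008004540838294352
```

View pics/w3.png

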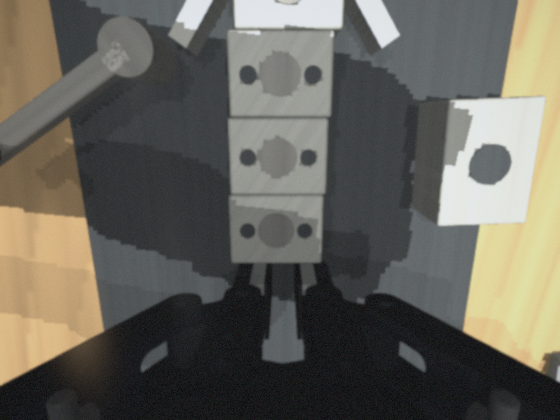

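The row is closed up (2 N of friction), with the leading block already in the lead-in and the rear about 2 mm towards +y. I'll continue with a slight drift to -y.

```bash
python3 -m pendant '[[12,[-0.3,4,0],[0,0,0]],[12,[-0.5,8,0],[0,0,0]],[12,[-0.8,12,0],[0,0,0]],[12,[-1,16,0],[0,0,0]],[12,[-1.2,20,0],[0,0,0]],[12,[-1.4,24,0],[0,0,0]],[12,[-1.6,28,0],[0,0,0]],[12,[-1.9,32,0],[0,0,0]],[12,[-2.2,36,0],[0,0,0]],[12,[-2.6,40,0],[0,0,0]],[12,[-3,44,0],[0,0,0]],[12,[-3.4,48,0],[0,0,0]]]'
python3 -m pendant '[[12,[-0.4,4,0],[0,0,0]],[12,[-0.8,8,0],[0,0,0]],[12,[-1.3,12,0],[0,0,0]],[12,[-1.7,16,0],[0,0,0]],[12,[-2.1,20,0],[0,0,0]],[12,[-2.6,24,0],[0,0,0]],[12,[-3,28,0],[0,0,0]],[12,[-3.4,32,0],[0,0,0]],[12,[-3.9,36,0],[0,0,0]]]'
python3 - <<'E'
from h import *
o,c=wshot();cv2.imwrite("pics/w4.png",c["img"][:,:,::-1])
p=np.array(o["ee_pos"])[:2]-[.5416,.0387];print(o["ee_pos"],o["wrist_force"],"fix",p@[-.1071,.9942],p@[-.9942,-.1071])
E
```

```text
time: 8.5
ee_pos: [0.5503, -0.0335, 0.0299]
tcp_rot: [179.9, 0.0, 96.2]
wrist_force: [0.7, -1.2, 0.1]
opening: 0.0104
time: 9.62
ee_pos: [0.5464, 0.0028, 0.0299]
tcp_rot: [179.9, 0.0, 96.2]
wrist_force: [0.7, -1.8, -0.6]
opening: 0.0103
[0.54638726 0.00276564 0.02988733] [ 0.7423726  -1.78105645 -0.58234748] fix -0.03623865186624294 -0.000910920213100159
```

View pics/w4.png

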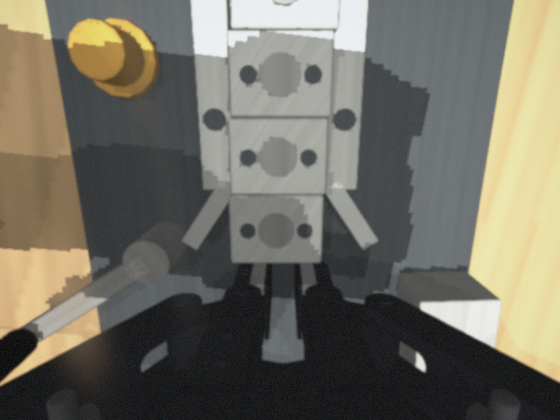

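The row is in the channel and straight, with friction still about 2 N. Next I feel for the stop in small steps, with a force gate between steps.

```bash
cat > ok.py <<'E'
from h import *
import sys
o=get_obs();p=np.array(o["ee_pos"])[:2]-[.5416,.0387];f=-np.array(o["wrist_force"][:2])@[-.1071,.9942]
print("t %.2f x %.2f y %.2f push %.2f fz %.2f"%(o["time"],1e3*p@[-.1071,.9942],1e3*p@[-.9942,-.1071],f,o["wrist_force"][2]));sys.exit(f>4)
E
python3 -m pendant '[[12,[-0.3,3,0],[0,0,0]],[12,[-0.6,6,0],[0,0,0]],[12,[-1,9,0],[0,0,0]],[12,[-1.3,12,0],[0,0,0]],[12,[-1.6,15,0],[0,0,0]],[12,[-1.9,18,0],[0,0,0]]]' >/dev/null
python3 ok.py && python3 -m pendant '[[12,[-0.1,1,0],[0,0,0]],[12,[-0.2,2,0],[0,0,0]],[12,[-0.3,3,0],[0,0,0]],[12,[-0.4,4,0],[0,0,0]]]' >/dev/null &&
python3 ok.py && python3 -m pendant '[[12,[-0.1,1,0],[0,0,0]],[12,[-0.2,2,0],[0,0,0]],[12,[-0.3,3,0],[0,0,0]],[12,[-0.4,4,0],[0,0,0]]]' >/dev/null &&
python3 ok.py && python3 -m pendant '[[12,[-0.1,1,0],[0,0,0]],[12,[-0.2,2,0],[0,0,0]],[12,[-0.3,3,0],[0,0,0]],[12,[-0.4,4,0],[0,0,0]]]' >/dev/null &&
python3 ok.py && python3 -m pendant '[[12,[-0.1,1,0],[0,0,0]],[12,[-0.2,2,0],[0,0,0]],[12,[-0.3,3,0],[0,0,0]],[12,[-0.4,4,0],[0,0,0]]]' >/dev/null &&
python3 ok.py && python3 -m pendant '[[12,[-0.1,1,0],[0,0,0]],[12,[-0.2,2,0],[0,0,0]],[12,[-0.3,3,0],[0,0,0]],[12,[-0.4,4,0],[0,0,0]]]' >/dev/null &&
python3 ok.py && python3 -m pendant '[[12,[-0.1,1,0],[0,0,0]],[12,[-0.2,2,0],[0,0,0]],[12,[-0.3,3,0],[0,0,0]],[12,[-0.4,4,0],[0,0,0]]]' >/dev/null
python3 ok.py
```

```text
t 10.43 x -17.50 y -0.92 push 0.57 fz 0.45
t 10.43 x -17.50 y -0.92 push 0.57 fz 0.45False
False
```

```bash
sed -i 's/sys.exit(f>4)/sys.exit(int(f>4))/' ok.py
python3 ok.py && python3 -m pendant '[[12,[-0.1,1,0],[0,0,0]],[12,[-0.2,2,0],[0,0,0]],[12,[-0.3,3,0],[0,0,0]],[12,[-0.4,4,0],[0,0,0]]]' >/dev/null &&
python3 ok.py && python3 -m pendant '[[12,[-0.1,1,0],[0,0,0]],[12,[-0.2,2,0],[0,0,0]],[12,[-0.3,3,0],[0,0,0]],[12,[-0.4,4,0],[0,0,0]]]' >/dev/null &&
python3 ok.py && python3 -m pendant '[[12,[-0.1,1,0],[0,0,0]],[12,[-0.2,2,0],[0,0,0]],[12,[-0.3,3,0],[0,0,0]],[12,[-0.4,4,0],[0,0,0]]]' >/dev/null &&
python3 ok.py && python3 -m pendant '[[12,[-0.1,1,0],[0,0,0]],[12,[-0.2,2,0],[0,0,0]],[12,[-0.3,3,0],[0,0,0]],[12,[-0.4,4,0],[0,0,0]]]' >/dev/null &&
python3 ok.py && python3 -m pendant '[[12,[-0.1,1,0],[0,0,0]],[12,[-0.2,2,0],[0,0,0]],[12,[-0.3,3,0],[0,0,0]],[12,[-0.4,4,0],[0,0,0]]]' >/dev/null &&
python3 ok.py && python3 -m pendant '[[12,[-0.1,1,0],[0,0,0]],[12,[-0.2,2,0],[0,0,0]],[12,[-0.3,3,0],[0,0,0]],[12,[-0.4,4,0],[0,0,0]]]' >/dev/null
python3 ok.py
```

```text
t 10.43 x -17.50 y -0.92 push 0.57 fz 0.45
t 10.93 x -13.47 y -0.95 push 1.63 fz 0.61
t 11.43 x -9.36 y -0.95 push 1.69 fz -0.27
t 11.93 x -5.29 y -1.00 push 1.92 fz 0.01
t 12.43 x -1.21 y -1.03 push 2.49 fz 0.07
t 12.93 x 2.89 y -1.06 push 2.04 fz -0.26
t 13.43 x 6.98 y -1.06 push 1.94 fz 0.18
```

```bash

python3 -m pendant '[[12,[-0.1,1,0],[0,0,0]],[12,[-0.2,2,0],[0,0,0]],[12,[-0.3,3,0],[0,0,0]]]' >/dev/null &&
python3 ok.py && python3 -m pendant '[[12,[-0.1,1,0],[0,0,0]],[12,[-0.2,2,0],[0,0,0]],[12,[-0.3,3,0],[0,0,0]]]' >/dev/null &&
python3 ok.py && python3 -m pendant '[[12,[-0.1,1,0],[0,0,0]],[12,[-0.2,2,0],[0,0,0]],[12,[-0.3,3,0],[0,0,0]]]' >/dev/null &&
python3 ok.py && python3 -m pendant '[[12,[-0.1,1,0],[0,0,0]],[12,[-0.2,2,0],[0,0,0]],[12,[-0.3,3,0],[0,0,0]]]' >/dev/null &&
python3 ok.py && python3 -m pendant '[[12,[-0.1,1,0],[0,0,0]],[12,[-0.2,2,0],[0,0,0]],[12,[-0.3,3,0],[0,0,0]]]' >/dev/null &&
python3 ok.py && python3 -m pendant '[[12,[-0.1,1,0],[0,0,0]],[12,[-0.2,2,0],[0,0,0]],[12,[-0.3,3,0],[0,0,0]]]' >/dev/null &&
python3 ok.py && python3 -m pendant '[[12,[-0.1,1,0],[0,0,0]],[12,[-0.2,2,0],[0,0,0]],[12,[-0.3,3,0],[0,0,0]]]' >/dev/null &&
python3 ok.py && python3 -m pendant '[[12,[-0.1,1,0],[0,0,0]],[12,[-0.2,2,0],[0,0,0]],[12,[-0.3,3,0],[0,0,0]]]' >/dev/null
python3 ok.py
```

```text
t 13.80 x 10.07 y -1.10 push 1.80 fz 1.29
t 14.18 x 13.13 y -1.15 push 2.24 fz 0.70
t 14.55 x 15.77 y -1.11 push 6.07 fz 0.75
t 14.55 x 15.77 y -1.11 push 6.07 fz 0.75
```

```bash
python3 -m pendant '[[12,[-0.1,0.6,0],[0,0,0]],[12,[-0.1,1.2,0],[0,0,0]],[12,[-0.2,1.8,0],[0,0,0]],[12,[-0.2,1.8,0],[0,0,0]]]' >/dev/null; python3 ok.py; python3 ok.py
```

```text
t 15.05 x 16.70 y -1.12 push 7.47 fz 1.32
t 15.05 x 16.70 y -1.12 push 7.47 fz 1.32
```

```bash
python3 -m pendant '[[12,[-0.1,1.2,0],[0,0,0]],[12,[-0.2,1.8,0],[0,0,0]],[12,[-0.2,2.4,0],[0,0,0]],[12,[-0.3,3,0],[0,0,0]],[12,[-0.3,3.2,0],[0,0,0]],[12,[-0.3,3.2,0],[0,0,0]]]' >/dev/null; python3 ok.py
```

```text
t 15.80 x 18.30 y -1.11 push 11.33 fz 0.82
```

```bash
python3 -m pendant '[[12,[-0.2,1.7,0],[0,0,0]],[12,[-0.2,1.7,0],[0,0,0]],[12,[-0.2,1.7,0],[0,0,0]],[12,[-0.2,1.7,0],[0,0,0]],[12,[-0.2,1.7,0],[0,0,0]],[12,[-0.2,1.7,0],[0,0,0]]]' >/dev/null; python3 ok.py;  python3 -m pendant '[[12,[-0.2,1.7,0],[0,0,0]],[12,[-0.2,1.7,0],[0,0,0]],[12,[-0.2,1.7,0],[0,0,0]],[12,[-0.2,1.7,0],[0,0,0]],[12,[-0.2,1.7,0],[0,0,0]],[12,[-0.2,1.7,0],[0,0,0]],[12,[-0.2,1.7,0],[0,0,0]],[12,[-0.2,1.7,0],[0,0,0]]]' >/dev/null; python3 ok.py
```

```text
t 16.55 x 18.34 y -1.07 push 12.29 fz 0.53
t 17.55 x 18.38 y -1.02 push 11.34 fz 0.34
```

Held for about 1.75 s at a push of 11–12 N, which is roughly 10 N on the stop after friction. Now easing off slowly, backing out and rising.

```bash
python3 -m pendant '[[12,[0,0.8,0],[0,0,0]],[12,[0,0,0],[0,0,0]],[12,[0.1,-0.8,0],[0,0,0]],[12,[0.2,-1.6,0],[0,0,0]],[12,[0.3,-2.4,0],[0,0,0]],[12,[0.3,-3.2,0],[0,0,0]],[12,[0.4,-4,0],[0,0,0]],[12,[0.5,-5,0],[0,0,0]],[12,[0.8,-7,0],[0,0,0]],[12,[1.2,-11,0],[0,0,0]],[12,[2.2,-20,0],[0,0,0]],[12,[3.5,-32,0],[0,0,0]],[12,[5,-45,5],[0,0,0]],[12,[6,-60,50],[0,0,0]],[12,[6,-70,110],[0,0,0]],[30,[6,-70,170],[0,0,0]],[50,[6,-70,220],[0,0,0]],[60,[6,-70,240],[0,0,0]],[60,[6,-70,240],[0,0,0]],[60,[6,-70,240],[0,0,0]]]'
python3 - <<'E'
from h import *
o,c=wshot();np.savez("w5.npz",**{k:c[k] for k in c})
print(o["ee_pos"],o["wrist_force"])
a=rect(c,(.5416,.0387),96.15,.050,(-80,200),(-60,60),2.8);b=rect(c,(.5416,.0387),96.15,.084,(-110,170),(-10,130),2)
cv2.imwrite("pics/r5.png",np.vstack([a[:,:560],b[:,:560]] if 0 else [cv2.copyMakeBorder(x,0,0,0,784-x.shape[1],cv2.BORDER_CONSTANT) for x in(a[:, :784],b[:260])])[:,:,::-1])
for l in("gate_peg","gate_pivot","block_1","end_plate","mouth"):
    for d in pinpoint(c,l):
        p=np.array(d["position"]);q=p[:2]-[.5416,.0387];print(l,np.round(p,4),"fix",np.round([1e3*q@[-.1071,.9942],1e3*q@[-.9942,-.1071]],1),round(d["confidence"],2))
E
```

```text
time: 20.05
ee_pos: [0.5464, -0.0133, 0.2688]
tcp_rot: [180.0, 0.7, 95.9]
wrist_force: [0.9, 0.6, -0.3]
opening: 0.0516
[ 0.54641979 -0.01331359  0.26883306] [ 0.90048889  0.56302482 -0.28699377]
gate_peg [ 0.4339 -0.0429  0.0613] fix [-69.6 115.8] 0.79
gate_pivot [ 4.846e-01 -4.000e-04  3.030e-02] fix [-32.8  60.9] 0.95
block_1 [0.5354 0.109  0.0096] fix [70.6 -1.4] 0.96
block_1 [0.3641 0.0063 0.0006] fix [-13.2 179.9] 0.95
block_1 [0.5265 0.1611 0.0105] fix [123.3   1.9] 0.88
block_1 [ 0.5669 -0.2739 -0.0012] fix [-313.5    8.3] 0.74
block_1 [0.533  0.0763 0.014 ] fix [38.3  4.5] 0.59
block_1 [0.5308 0.1348 0.0098] fix [96.7  0.4] 0.59
mouth [0.541  0.0376 0.0101] fix [-1.   0.7] 0.86
```

View pics/r5.png

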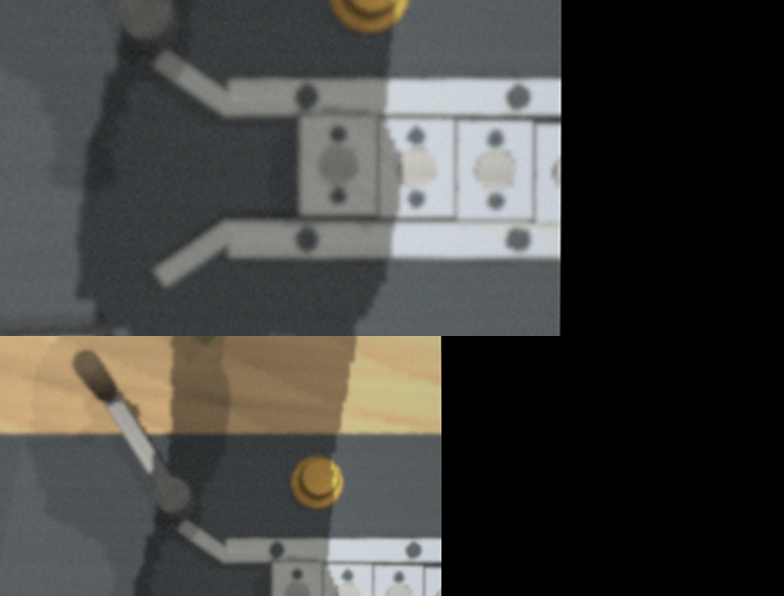

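The row sits closed up in the channel, rear face at about +26 mm. The peg is at fixture (-66.5, 117). Moving over it and down, then gripping gently.

```bash
python3 -m pendant '[[60,[-50,-12,0],[0,0,0]],[60,[-100,-24,-20],[0,0,0]],[60,[-113,-27,-60],[0,0,0]],[60,[-113,-27,-110],[0,0,0]],[60,[-113,-27,-150],[0,0,0]],[60,[-113,-27,-150],[0,0,0]],[60,[-113,-27,-150],[0,0,0]]]'
python3 - <<'E'
from h import *
o,c=wshot();cv2.imwrite("pics/w6.png",c["img"][:,:,::-1])
p=np.array(o["ee_pos"])[:2]-[.5416,.0387];print(o["ee_pos"],o["wrist_force"],"fix",p@[-.1071,.9942],p@[-.9942,-.1071])
E
```

```text
time: 21.22
ee_pos: [0.434, -0.0399, 0.1211]
tcp_rot: [179.9, 0.8, 96.0]
wrist_force: [-0.8, 0.0, 0.3]
opening: 0.0509
[ 0.43401162 -0.0399238   0.12108002] [-0.82079008  0.02958331  0.25029924] fix -0.06664506876175028 0.11538497252294862
```

View pics/w6.png

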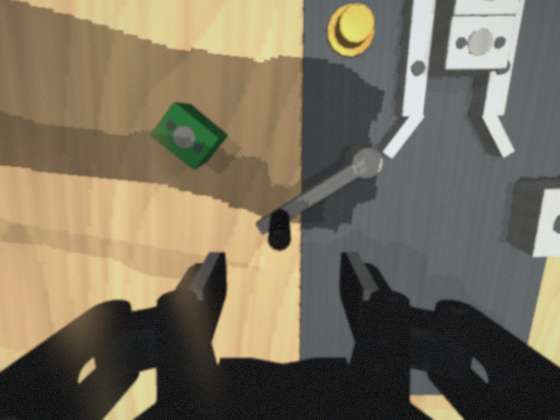

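The peg top at (279,238) works out to within about 2 mm of the tool centre. Descending and gripping.

```bash
python3 -m pendant '[[60,[0,0,-30],[0,0,0]],[60,[0,0,-60],[0,0,0]],[60,[0,0,-73],[0,0,0]],[60,[0,0,-73],[0,0,0]],[40,[0,0,-73],[0,0,0]],[10,[0,0,-73],[0,0,0]],[10,[0,0,-73],[0,0,0]],[10,[0,0,-73],[0,0,0]],[10,[0,0,-73],[0,0,0]]]' 20; python3 ok.py
```

```text
time: 22.4
ee_pos: [0.4331, -0.0411, 0.0493]
tcp_rot: [180.0, 0.9, 95.9]
wrist_force: [-11.1, -7.5, 10.4]
opening: 0.0131
t 22.40 x -67.69 y 116.43 push 6.31 fz 10.36
```

```bash
python3 - <<'E'
import numpy as np
ex=np.array([-.1071,.9942]);ey=np.array([-.9942,-.1071]);cur=np.array([-67.7,116.4])
for a in list(range(140,-1,-7))+[-1]:
    t=np.radians(a);f=np.array([-30,58])+70*np.array([-np.sin(t),-np.cos(t)])-cur
    print(a,np.round(f[0]*ex+f[1]*ey,0))
E
```

```text
140 [ 6. -7.]
133 [ 12. -12.]
126 [ 19. -17.]
119 [ 27. -21.]
112 [ 35. -24.]
105 [ 43. -25.]
98 [ 52. -26.]
91 [ 60. -26.]
84 [ 69. -25.]
77 [ 77. -22.]
70 [ 85. -19.]
63 [ 92. -15.]
56 [ 99. -10.]
49 [105.  -4.]
42 [111.   3.]
35 [115.  10.]
28 [119.  18.]
21 [122.  26.]
14 [123.  34.]
7 [124.  43.]
0 [124.  51.]
-1 [123.  52.]
```

```bash
python3 -m pendant '[[10,[3,-4,0],[0,0,0]],[10,[6,-7,0],[0,0,0]],[10,[12,-12,0],[0,0,0]],[10,[19,-17,0],[0,0,0]],[10,[27,-21,0],[0,0,0]],[10,[35,-24,0],[0,0,0]],[10,[43,-25,0],[0,0,0]],[10,[52,-26,0],[0,0,0]],[10,[60,-26,0],[0,0,0]]]' 20; python3 ok.py
```

```text
time: 23.52
ee_pos: [0.4934, -0.0682, 0.0494]
tcp_rot: [180.0, 1.0, 95.9]
wrist_force: [-3.6, -4.4, 0.8]
opening: 0.0135
t 23.52 x -101.08 y 59.38 push 4.01 fz 0.83
```

```bash
python3 -m pendant '[[10,[9,1,0],[0,0,0]],[10,[17,4,0],[0,0,0]],[10,[25,7,0],[0,0,0]],[10,[32,11,0],[0,0,0]],[10,[39,16,0],[0,0,0]],[10,[45,22,0],[0,0,0]],[10,[51,29,0],[0,0,0]],[10,[55,36,0],[0,0,0]],[10,[59,44,0],[0,0,0]],[10,[62,52,0],[0,0,0]],[10,[63,60,0],[0,0,0]],[10,[64,69,0],[0,0,0]],[10,[63.5,75,0],[0,0,0]],[10,[63.5,78,0],[0,0,0]],[10,[63.5,78,0],[0,0,0]],[10,[63.5,78,0],[0,0,0]]]' 20; python3 ok.py
python3 - <<'E'
from h import *
c=camera("top");cv2.imwrite("pics/t7.png",cv2.resize(c["img"][150:290,180:380,::-1],None,fx=4,fy=4,interpolation=cv2.INTER_CUBIC))
E
```

```text
time: 25.52
ee_pos: [0.5565, 0.008, 0.0494]
tcp_rot: [-179.9, 1.3, 95.8]
wrist_force: [-4.9, -14.7, 1.8]
opening: 0.0134
t 25.52 x -32.11 y -11.52 push 14.09 fz 1.75
```

The peg is at x=-32 with 14 N resisting, which looks like the shut limit. Releasing, lifting and looking.

```bash
python3 -m pendant '[[10,[0,1,0],[0,0,0]],[45,[0,1,0],[0,0,0]],[45,[0,1,0],[0,0,0]],[45,[0,1,0],[0,0,0]],[45,[0,1,0],[0,0,0]],[45,[0,0,20],[0,0,0]],[45,[0,0,70],[0,0,0]],[45,[0,-10,130],[0,0,0]],[45,[0,-40,190],[0,0,0]],[45,[0,-70,220],[0,0,0]],[45,[0,-70,220],[0,0,0]],[45,[0,-70,220],[0,0,0]],[45,[0,-70,220],[0,0,0]]]'
python3 - <<'E'
from h import *
o,c=wshot();print(o["ee_pos"],o["wrist_force"])
r=lambda z,xr,yr:rect(c,(.5416,.0387),96.15,z,xr,yr,3)
im=np.vstack([r(.038,(-70,190),(-60,90)),])
cv2.imwrite("pics/r8.png",im[:,:,::-1])
for l in("gate_peg","gate_pivot","block_1","mouth"):
    for d in pinpoint(c,l):
        p=np.array(d["position"]);q=p[:2]-[.5416,.0387];print(l,"fix",np.round([1e3*q@[-.1071,.9942],1e3*q@[-.9942,-.1071],1e3*p[2]],1),round(d["confidence"],2))
E
```

```text
time: 27.2
ee_pos: [0.5562, -0.0613, 0.268]
tcp_rot: [-179.8, 1.2, 95.8]
wrist_force: [0.0, -0.1, -0.7]
opening: 0.0386
[ 0.5561602 -0.0612921  0.2679751] [ 0.03210471 -0.14437422 -0.69064798]
gate_peg fix [-30.5 -16.   59.9] 0.68
gate_peg fix [38.9  2.7 10.7] 0.58
gate_pivot fix [-32.5  59.3  32.7] 0.75
block_1 fix [-3.143e+02  1.210e+01 -3.000e-01] 0.92
block_1 fix [-12.2 177.1  -1. ] 0.89
block_1 fix [68.9  1.9  9.3] 0.7
block_1 fix [41.4  0.5 13.2] 0.6
block_1 fix [-33.8  60.1  34.6] 0.6
mouth fix [-1.3  1.7  9.1] 0.77
```

View pics/r8.png

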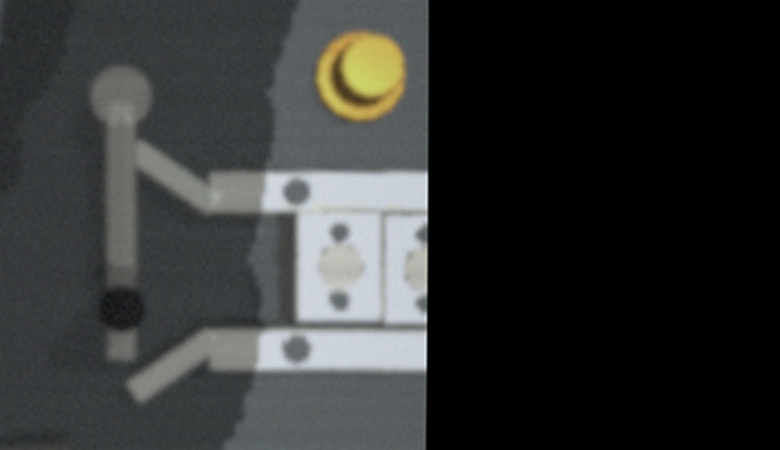

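The gate lies straight across: pivot at (121,95), bar end at (121,355), the same column. One last look at the full row from above.

```bash
python3 - <<'E'
from h import *
c=camera("scene");a=rect(c,(.5416,.0387),96.15,.050,(-60,225),(-60,70),2.7)
cv2.imwrite("pics/r9.png",a[:,:,::-1])
E
```

```text
(no output)
```

View pics/r9.png

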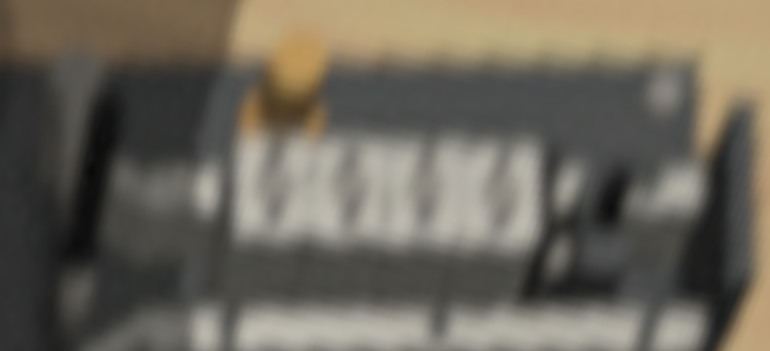

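The four blocks are in a closed row against the black pad at about column 548, and the gate is shut. Handing in.

```bash
python3 -c "
from workcell import *
print(job_done())"
```

```text
the job is handed in; nothing more can be done
None
```

The four blocks are in the channel as one closed row against the spring stop, the gate is shut behind them, and I handed the job in at about 27 s of the 64 s allowed.

- **Push:** I pushed only the rear block, with the fingers just above rail height. I met the stop at a tool position of about x = 15.5 mm and pressed about 2.8 mm further. The hold lasted about 1.75 s.
- **Force on the stop:** The wrist read 11.3–12.3 N, including 1–2 N of sliding friction, so the stop took about 10 N. The stop force is inferred from wrist force and spring travel. The highest reading I took was 12.3 N, well under 20 N.
- **Gate:** After easing off, I gripped the peg at 20 N, swung the gate shut and let go. It met about 14 N at the closed position, which I took to be its shut limit.
- **Last checks:** The final pictures show the gate bar straight across the mouth, the row closed up and touching the pad, and the robot clear of everything. The wrist force was about 0. I did not re-check every bystander one by one, but the arm made no contact near any of them.
- **Disagreements:** The peg's shut position read x = -32 mm by the arm and -30.5 mm by the camera, against a nominal -30 mm. That is within calibration error. Gripping the peg briefly gave about 17 N at the wrist, which eased as the gate moved.

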